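Show which ring goes in the bottle warmer

TASK

Show a helper which ring goes where: with closed fingers, gently push the bottle warmer's swivel cover by its peg until its mouth is fully uncovered, then point down at the widest of the four rings in the rack, fingertips two to three centimetres above its centre for a good two seconds. Then point in the same way at the middle of the warmer's open mouth and finish there, still pointing. Grasp nothing, touch nothing except the warmer and its cover (nothing at all while pointing), and do not come down low over any of the other rings.

Things in the scene. Friction and masses are not known exactly. Their poses are not given: they have to be found in the camera images.
- cover (a joint): Angle (rad) of the warmer's flat round dust cover, which swivels level about an upright pin at the rear of the warmer. 0 = over the mouth; it grows counter-clockwise seen from above to its stop at 1.9; from about 1.4 on it is clear of the mouth. It starts between 0 and 0.35 and stays where it is left. Do not lean on it at its stop (over 25 N on it is too much). Pushing it takes about 1 N at its peg.
- peg_top (a point): Centre of the top of the cover's upright round peg (14 mm diameter, 28 mm tall, standing on the cover). It is the handle to push against, 94 mm from the pivot pin, and travels with the cover. Pushed round counter-clockwise it goes at first to the warmer's own -y side.
- pivot (a point): Point on the axis of the cover's pivot pin, level with the top face of the cover (137 mm above the work surface; the pin's hub stands 3 mm higher). Axes as the warmer's; the warmer stands turned by up to 0.35 rad.
- mouth (a point): Centre of the warmer's round open mouth, level with its rim, 130 mm above the work surface. Mouth 72 mm across, housing 104 mm across; slim white upright bottle warmer, fixed to the shelf, with a control knob low on its front (-x) side. The pivot pin lies 62 mm from here on the warmer's own +x (rear) side; its +y is to the left when seen from the robot.
- rack: Low wooden rack fixed to the shelf, 156 x 156 mm, two rows of two square slots side by side 76 mm apart; walls 18 mm high and 4 mm thick. Origin: centre of its underside, z up.
- ring_36_top (a point): Centre of the upper face of a white plastic bottle ring 36 mm across outside and 20 mm inside, 14 mm thick, lying flat and loose in any one of the rack's slots; its upper face is level with the rack's walls.
- ring_44_top (a point): Centre of the upper face of a white plastic bottle ring 44 mm across outside and 28 mm inside, 14 mm thick, lying flat and loose in any one of the rack's slots; its upper face is level with the rack's walls.
- ring_52_top (a point): Centre of the upper face of a white plastic bottle ring 52 mm across outside and 36 mm inside, 14 mm thick, lying flat and loose in any one of the rack's slots; its upper face is level with the rack's walls.
- ring_66_top (a point): Centre of the upper face of a white plastic bottle ring 66 mm across outside and 50 mm inside, 14 mm thick, lying flat and loose in any one of the rack's slots; its upper face is level with the rack's walls. The widest of the four.
- jar: Bystander: frosted jar with a metal twist cap, 68 mm across, 90 mm tall, loose. Origin: centre of its underside.
- bib_clip: Bystander: orange bib clip, 60 x 22 mm and 16 mm high, lying loose. Origin: centre of its underside.
- spoon: Bystander: small white feeding spoon 140 mm long, lying loose. Origin: on its underside.
There are look-alikes about, which are no part of the job. Of the things shaped like the part that bears cover, the white one is meant.

How it is judged:
By the outcome, as a careful person would: the job done as asked, in the order asked, and still so for the second after the job is handed in, with the robot touching nothing.
It also fails if it takes over 64 s, if anything falls off the work surface, if the arm or the gripper's body presses on something with over 40 N, if the wrist force passes 120 N, or if a joint passes its speed limit or range.

ROBOT

A 6-joint arm with a two-finger parallel gripper is mounted at the origin on the work surface. World frame = base frame: x ahead of the robot, y to its left, z up, the work surface at z = 0. Lengths are in mm, angles in degrees, forces in N, time in s.
With the tool pointing down it reaches from about 350 to 850 mm from the base axis. Payload 8.1 kg.
Tool frame: the origin (TCP) lies midway between the tips of the shut fingers; the grasp point (between the pads) lies 19 mm behind it; x points along the fingers, y is the direction in which the jaws open and shut, and the axes are right-handed (so a half turn about x gives the same grasp; the last joint's range is limited). The gripper opens to 85 mm and grips with 20 to 120 N. Pads are 22 mm wide; open, the fingers measure 114 mm over their backs; the gripper's body (76 mm by 85 mm) begins 54 mm behind the grasp point. The pads swing forward as they close: fully open they stand 13 mm farther back than shut.
Start: joints at [-77.601, 7.471, 85.268, -0, 87.261, -4.893], TCP at [178.364, -572.88, 231.292] pointing down, gripper open.
Joint ranges: [-169.43, 169.43], [-51.17, 129.36], [1.28, 143.12], [-76.62, 256.62], [0, 156.53], [-152.29, 152.29]. Speed limits (degrees/s): [136.94, 136.94, 159.86, 180, 180, 180].

INTERFACE

Orientations are given as [roll, pitch, yaw] about the fixed x, y, z axes, in that order (R = Rz(yaw) Ry(pitch) Rx(roll)).
In Python, from bench import r, snapshot, workorder gives the robot as it stands.
- The arm moves only by the tool send_rows, never from a script. Its arguments are lists of equal length, an entry for each row: "offset": the shift along the tool's x, y, z in cm, a list of three; "dr": the turn, a rotation vector about the tool's x, y, z in degrees, a list of three; "grip": the opening in per cent of the stroke, from 0 (shut) to 100 (fully open). In form: {"offset": [[dx, dy, dz], ...], "dr": [[rx, ry, rz], ...], "grip": [grip, ...]}. A call has 1 to 5 rows; each row shifts and turns the commanded pose from where the row before left it, along the tool's axes as they then stand; what a row does not reach is not made up. A row lasts 1/8 s, in which the tool goes at most 62.5 mm and 10.7 degrees, less where a joint would pass 70% of its speed; a pose out of reach is approached as far as the arm can. A call with a gripper value outside its range is refused whole. The fingers move at their own pace and stop on an object; "force" is the grip in N (left out, the last holds). Time passes only in rows, so rows that do not move let the fingers close. It gives the time, the measured TCP pose, the force and the opening at its end, in the units of the state.
- r.sense(): the state, without advancing time (a new reading comes with each control period).
- snapshot(name): name is "side" or "top"; returns a dict with "pixels" (384x512x3 uint8, red, green, blue), "fx", "fy", "cx", "cy" (pixels), "distortion" ([k1, k2, p1, p2, k3] as OpenCV has them; the pictures are not rectified), "world_to_cam" (4x4, takes a point from world to camera coordinates). Camera axes: x right, y up, looking along -z (the intrinsics and any distortion apply to the point x, -y, -z); pixel columns grow to the right and rows downward; lengths in mm; the calibration is good to about 2 mm. A picture is of the moment at which its call begins. There is no depth.
- workorder.hand_in(): hands the job in, once; it reports no verdict.
The state is a dict: "time": time; "joint_pos": joint angles; "qd": joint speeds; "joint_efforts": joint torques, N m; "tool_pos": TCP position; "tcp_rot": TCP orientation; "ft_force": force on the tool from outside, world axes, zero at the start; "wrist_torque": the same for the moment, N m; "finger_gap": finger opening in mm.
Only numpy, scipy, OpenCV 4.12 (cv2) and the standard library are available. Lean on these libraries where they do the work, as an engineer would, in place of code of your own. Each camera call takes 0.05 s, during which the arm holds its last target.

## Working session

There is one attempt and no reset: what is moved stays moved. The work goes in short steps, Python scripts to look and compute and a tool call to move; the robot and the scene stay as the last step left them, time stands still between calls to the robot, and variables do not carry over. Pictures are saved under pics/ and viewed, and the job is handed in when it is done.

Besides the shell and the picture viewer there is one more tool, called after "Emit:" as name(argument=value, ...) on one line, values as JSON. send_rows: Moves the arm, as the interface text tells. Its arguments: {"type":"object","properties":{"offset":{"type":"array","items":{"type":"array","items":{"type":"number"}}},"dr":{"type":"array","items":{"type":"array","items":{"type":"number"}}},"grip":{"type":"array","items":{"type":"number"}},"force":{"type":"number"}},"required":["offset","dr","grip"]}

```bash
mkdir -p pics; ls; cat > h.py <<'E'
import numpy as np, cv2
from bench import r, snapshot, workorder
def shot(name,fn):
    s=snapshot(name); cv2.imwrite('pics/'+fn,s['pixels'][:,:,::-1])
    import pickle; pickle.dump({k:(np.array(v)) for k,v in s.items()},open('pics/'+fn+'.pkl','wb')); return s
def load(fn):
    import pickle; return pickle.load(open('pics/'+fn+'.pkl','rb'))
def K(s): return np.array([[s['fx'],0,s['cx']],[0,s['fy'],s['cy']],[0,0,1]],float)
def ray(s,uv):
    p=cv2.undistortPoints(np.array(uv,float).reshape(-1,1,2),K(s),np.array(s['distortion'],float)).reshape(-1,2)
    T=np.array(s['world_to_cam']);R=T[:3,:3];c=-R.T@T[:3,3]
    d=np.c_[p[:,0],-p[:,1],-np.ones(len(p))]@R
    return c,d
def onplane(s,uv,z):
    c,d=ray(s,uv); return c+d*((z-c[2])/d[:,2])[:,None]
def proj(s,P):
    T=np.array(s['world_to_cam']);P=np.atleast_2d(P)
    q=P@T[:3,:3].T+T[:3,3]; q=q*[1,-1,-1]
    return cv2.projectPoints(q,np.zeros(3),np.zeros(3),K(s),np.array(s['distortion'],float))[0].reshape(-1,2)
E
python3 - <<'E'
from h import *
print(r.sense())
for n in('top','side'):
    s=shot(n,n+'0.png'); T=s['world_to_cam'];print(n,s['fx'],s['distortion'],-T[:3,:3].T@T[:3,3])
E
```

```text
pics
{'time': 0.0, 'joint_pos': array([-7.76014487e+01,  7.51596226e+00,  8.53293120e+01, -2.68162735e-04,
        8.72612144e+01, -4.89084049e+00]), 'qd': array([ 0.02639281, -0.02810201, -0.07299275,  0.01348462,  0.11324138,
       -0.04617504]), 'joint_efforts': array([ 2.33593317e-03, -5.69399929e+01, -5.00552666e+01, -6.69783572e-05,
        1.46810169e-02, -1.42044149e-05]), 'tool_pos': array([ 178.24255818, -572.33885792,  230.23521056]), 'tcp_rot': array([-94.74673481,  89.89351094, 102.54267008]), 'ft_force': array([ 0.11942004, -0.34201838,  0.34099054]), 'wrist_torque': array([ 0.04107543,  0.01766664, -0.01962989]), 'finger_gap': 85.30381000490713}
top 378.6919212647509 [-0.05150418  0.          0.          0.          0.        ] [ 376.93861217   -8.17650002 1017.14554257]
side 388.834329951536 [-0.07052256  0.          0.          0.          0.        ] [511.56864796 784.70499363 661.61178362]
```

View pics/top0.png

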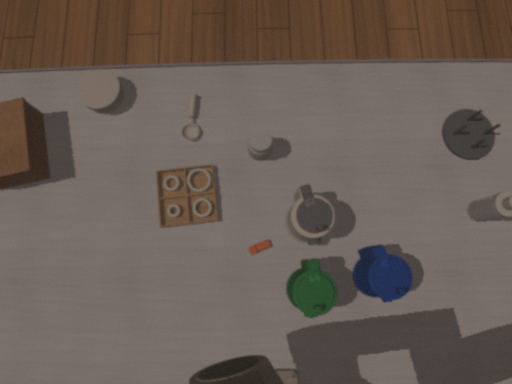

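View pics/side0.png

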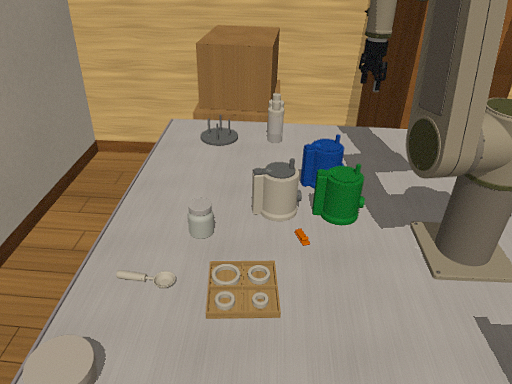

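The top view has +x up and +y left: white warmer near (313,217), rack (187,196) with the widest ring likely at (199,180), jar (260,145), and the blue and green look-alikes. I'll enlarge the relevant parts.

```bash
python3 - <<'E'
import cv2,numpy as np
a=cv2.imread('pics/top0.png');b=cv2.imread('pics/side0.png')
w=cv2.resize(a[170:260,270:360],(400,400),interpolation=cv2.INTER_CUBIC)
k=cv2.resize(a[155:235,148:228],(400,400),interpolation=cv2.INTER_CUBIC)
cv2.imwrite('pics/z0.png',np.clip(np.hstack([w,k])*1.3,0,255))
w=cv2.resize(b[150:230,240:320],(400,400),interpolation=cv2.INTER_CUBIC)
k=cv2.resize(b[250:330,200:280],(400,400),interpolation=cv2.INTER_CUBIC)
cv2.imwrite('pics/z1.png',np.clip(np.hstack([w,k])*1.2,0,255))
E
```

```text
[ WARN:0@0.324] global loadsave.cpp:1063 imwrite_ Unsupported depth image for selected encoder is fallbacked to CV_8U.
```

View pics/z0.png

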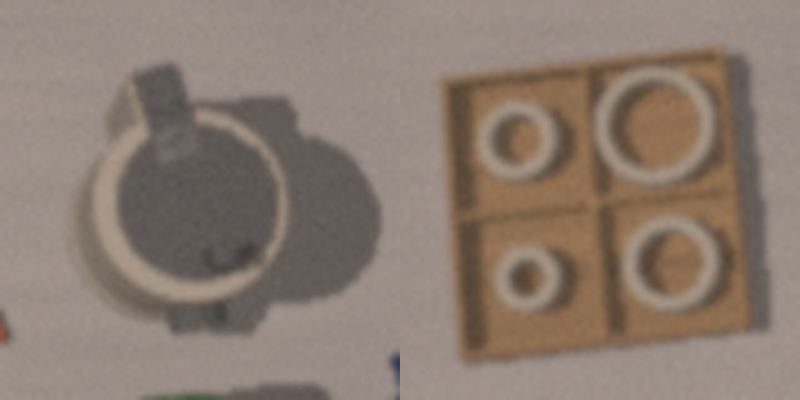

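View pics/z1.png

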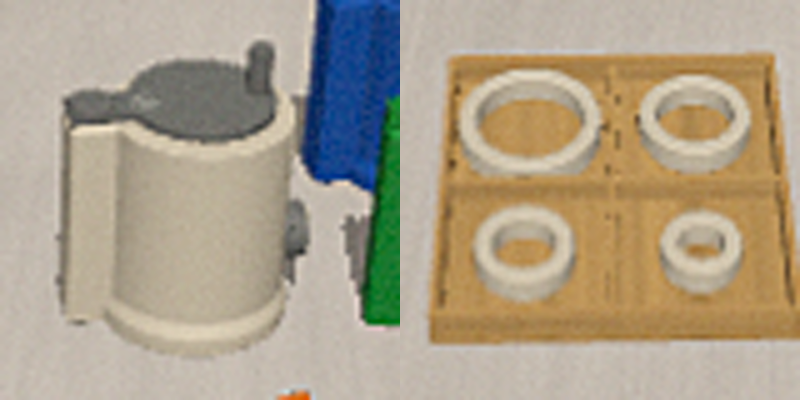

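```bash
python3 - <<'E'
from h import *
t=load('top0.png');s=load('side0.png')
T=lambda x,y:(270+(x+.5)*90/400-.5,170+(y+.5)*90/400-.5)
S=lambda x,y:(240+(x+.5)*.2-.5,150+(y+.5)*.2-.5)
# housing rim ellipse fit: white mask
g=t['pixels'].astype(int)
rim=[T(92,205),T(105,250),T(135,285),T(185,303),T(235,290),T(285,205),T(270,150),T(235,115)]
P=onplane(t,rim,130)
def circ(P):
    A=np.c_[2*P[:,:2],np.ones(len(P))];x=np.linalg.lstsq(A,(P[:,:2]**2).sum(1),rcond=None)[0]
    return x[:2],np.sqrt(x[2]+x[0]**2+x[1]**2)
print('rim',circ(P))
dk=[T(118,205),T(135,250),T(185,283),T(270,240),T(279,195),T(255,145),T(215,122)]
print('disc',circ(onplane(t,dk,137)))
print('pegtop top',onplane(t,[T(210,268),T(245,250)],165),onplane(t,[T(210,268),T(245,250)],137))
print('pegtop side',onplane(s,[S(260,45)],165),'base',onplane(s,[S(258,93)],137))
print('lug end top',onplane(t,[T(155,68),T(165,120)],137),'knob',onplane(t,[T(198,318)],50))
print('knob side',onplane(s,[S(298,228)],50),'lug side',onplane(s,[S(90,105)],137))
print('spot',onplane(t,[T(175,143)],140),onplane(s,[S(145,100)],140))
# rings
Rk=lambda x,y:(148+(x-400+.5)*.2-.5,155+(y+.5)*.2-.5)
Sk=lambda x,y:(200+(x-400+.5)*.2-.5,250+(y+.5)*.2-.5)
for n,a,b in(('66',(655,125),(530,120)),('52',(671,263),(694,121)),('44',(518,140),(525,250)),('36',(529,279),(701,248))):
    print(n,onplane(t,[Rk(*a)],18),onplane(s,[Sk(*b)],18))
E
```

```text
rim (array([ 483.61516108, -144.40014811]), np.float64(52.27334268931014))
disc (array([ 483.14474741, -148.34628469]), np.float64(42.88193474162162))
pegtop top [[ 445.58852469 -148.04631281  165.        ]
 [ 454.28111295 -166.27783143  165.        ]] [[ 447.84423977 -152.64218824  137.        ]
 [ 456.82245115 -171.47276242  137.        ]]
pegtop side [[ 455.92676684 -154.73269342  165.        ]] base [[ 455.10460415 -151.38051482  137.        ]]
lug end top [[ 555.0066536  -128.77677747  137.        ]
 [ 526.74325157 -132.77929947  137.        ]] knob [[ 426.5184245  -158.61859368   50.        ]]
knob side [[ 426.00561171 -151.02908095   50.        ]] lug side [[ 546.43600304 -129.4295804   137.        ]]
spot [[ 513.81369734 -137.05309835  140.        ]] [[ 516.83199269 -132.43380801  140.        ]]
66 [[600.02004563 140.44938717  18.        ]] [[602.83532417 144.25494562  18.        ]]
52 [[524.42696885 131.39515498  18.        ]] [[527.60378829 138.73305091  18.        ]]
44 [[593.377458   214.81595165  18.        ]] [[595.69940922 221.48026694  18.        ]]
36 [[517.37344568 207.38317969  18.        ]] [[520.75110753 214.36367517  18.        ]]
```

```bash
python3 - <<'E'
import cv2,numpy as np
from h import *
a=cv2.imread('pics/top0.png');b=cv2.imread('pics/side0.png')
w=cv2.resize(a[215:240,305:345],(640,400),interpolation=cv2.INTER_CUBIC).astype(float)
cv2.imwrite('pics/z2.png',np.clip((w-20)*2.2,0,255).astype(np.uint8))
k=cv2.resize(b[150:190,250:310],(600,400),interpolation=cv2.INTER_CUBIC).astype(float)
cv2.imwrite('pics/z3.png',np.clip((k-20)*1.5,0,255).astype(np.uint8))
# ring 66 refine
for n,rct in(('top',(184,166,31,31)),('side',(208,258,38,32))):
    s=load(n+'0.png');g=s['pixels'].astype(int);x,y,w,h=rct
    c=g[y:y+h,x:x+w]; m=((c[...,0]-c[...,2])<32)&(c.sum(2)>(380 if n=='top' else 480))
    print('\n'.join(''.join('#' if v else '.' for v in row) for row in m))
t=load('top0.png'); T=r.sense()['tcp_rot']; 
from scipy.spatial.transform import Rotation as Ro
print(Ro.from_euler('xyz',T,degrees=True).as_matrix().round(3))
E
```

```text
...............................
...............................
...............................
...............................
...............................
...............................
...............................
...............................
...............................
...............................
...............................
...............................
...............................
...............................
...............................
...............................
...............................
...............................
...............................
...............................
...............................
...............................
...............................
...............................
...............................
...............................
...............................
...............................
...............................
...............................
...............................
......................................
.......................#..............
....#.........###...#..####..#
[... 512 characters left out ...]
...
.....#........................##......
.....##.......................#.......
.....##......................##.......
.....#.#.....................#........
......#.....................##........
.......##.................#.#.........
........###..............###..........
.........#..#.........#####...........
..........#.#####.#####.#.............
.............#########................
......................................
......................................
......................................
......................................
......................................
......................................
[[-0.     0.297 -0.955]
 [ 0.002 -0.955 -0.297]
 [-1.    -0.002 -0.   ]]
```

View pics/z2.png

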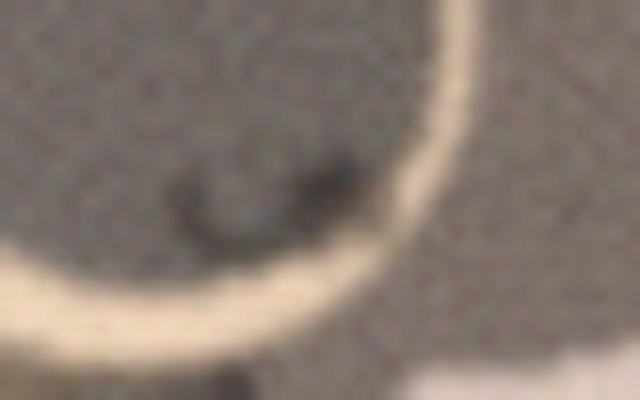

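View pics/z3.png

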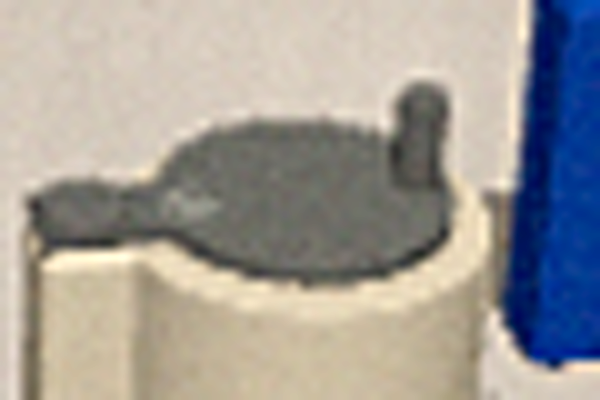

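```bash
python3 - <<'E'
from h import *
t=load('top0.png');s=load('side0.png')
print(onplane(t,[(319.8,227)],165),onplane(s,[(291.5,159.3)],165))
# joint check for ray pair
for a,b in(((319.8,227),(291.5,159.3)),):
    c1,d1=ray(t,[a]);c2,d2=ray(s,[b]);A=np.c_[d1[0],-d2[0]];x=np.linalg.lstsq(A,c2-c1,rcond=None)[0];print(c1+d1[0]*x[0],c2+d2[0]*x[1])
# rings: Otsu whiteness (saturation) then outer ellipse
for n,z in(('top',4),('side',4)):
    q=load(n+'0.png')
    hsv=cv2.cvtColor(q['pixels'],cv2.COLOR_RGB2HSV)
    x,y,w,h=(184,166,31,30) if n=='top' else (209,261,36,27)
    sat=cv2.resize(hsv[y:y+h,x:x+w,1],None,fx=8,fy=8,interpolation=cv2.INTER_CUBIC);sat=cv2.GaussianBlur(sat,(0,0),4)
    _,m=cv2.threshold(sat,0,255,cv2.THRESH_BINARY_INV+cv2.THRESH_OTSU)
    cv2.imwrite('pics/m_%s.png'%n,m)
    cs,hi=cv2.findContours(m,cv2.RETR_CCOMP,cv2.CHAIN_APPROX_NONE)
    for i,c in enumerate(cs):
        if cv2.contourArea(c)>3000:
            e=cv2.fitEllipse(c);u=((e[0][0]+.5)/8-.5+x,(e[0][1]+.5)/8-.5+y)
            print(n,hi[0][i],e[1],u,onplane(q,[u],18))
E
```

```text
[[ 451.97801735 -155.00190852  165.        ]] [[ 456.28549156 -150.66618973  165.        ]]
[ 452.26224172 -155.55803444  161.77235547] [ 455.97083071 -155.99013852  162.17338341]
top [ 2 -1  1 -1] (200.0915069580078, 207.02947998046875) (198.70168781280518, 179.59615325927734) [[600.024527   140.17348322  18.        ]]
top [-1 -1 -1  0] (127.20243835449219, 134.3782958984375) (199.16131973266602, 179.83624172210693) [[599.33134334 138.92160035  18.        ]]
side [ 2 -1  1 -1] (179.9311981201172, 238.14878845214844) (225.60443115234375, 274.52857398986816) [[602.46981377 147.2043284   18.        ]]
side [-1 -1 -1  0] (91.80293273925781, 160.01882934570312) (225.6586093902588, 275.0318078994751) [[602.15454951 148.78625195  18.        ]]
```

Top view gives the peg top at about (454,-154) and the pivot at (545,-131). The widest ring is at (601,142). I'll shut the fingers and travel high.

Emit:
send_rows(offset=[[-0.4, 0, 0], [-0.4, -3.58, -3.9], [-0.4, -3.58, -3.9], [-0.4, -3.58, -3.9], [-0.4, -3.58, -3.9]], dr=[[3.3, 0, 0], [0, 0, 0], [0, 0, 0], [0, 0, 0], [0, 0, 0]], grip=[0, 0, 0, 0, 0])

```text
time: 0.72
tool_pos: [295.7, -394.5, 250.9]
tcp_rot: [-89.6, 90.0, 104.4]
ft_force: [1.2, -0.9, 0.3]
finger_gap: 0.3
```

Emit:
send_rows(offset=[[0, -3.58, -3.9], [0, -3.58, -3.9], [0, -3.58, -3.9], [0, -3.58, -3.9], [0, 0, 0]], dr=[[0, 0, 0], [0, 0, 0], [0, 0, 0], [0, 0, 0], [0, 0, 0]], grip=[0, 0, 0, 0, 0])

```text
time: 1.35
tool_pos: [413.2, -216.5, 251.0]
tcp_rot: [-102.9, 89.9, 91.4]
ft_force: [-0.3, 0.0, -0.1]
finger_gap: 0.1
```

```bash
cat > go.py <<'E'
from h import *; import sys
from scipy.spatial.transform import Rotation as Ro
q=r.sense();R=Ro.from_euler('xyz',q['tcp_rot'],degrees=True).as_matrix()
p=np.array(q['tool_pos']);print('t',q['time'],'p',p.round(1),'F',q['ft_force'].round(1),'gap',q['finger_gap'],'yang',np.degrees(np.arctan2(R[1,1],R[0,1])).round(1),'xax',R[:,0].round(3),'j',q['joint_pos'].round(0))
if len(sys.argv)>3:
    tg=np.array([float(v) for v in sys.argv[1:4]]);print('tool-cm',(R.T@(tg-p)/10).round(2))
E
python3 go.py 444.3 -115.2 246
python3 -c "
from h import *
shot('side','side1.png');shot('top','top1.png')"
```

```text
t 1.35 p [ 413.2 -216.5  251. ] F [-0.3  0.  -0.1] gap 0.10440674905821437 yang -75.7 xax [-0.     0.001 -1.   ] j [-34. -14. 104.   0.  90.  42.]
tool-cm [ 0.51 -9.05 -5.52]
```

View pics/side1.png

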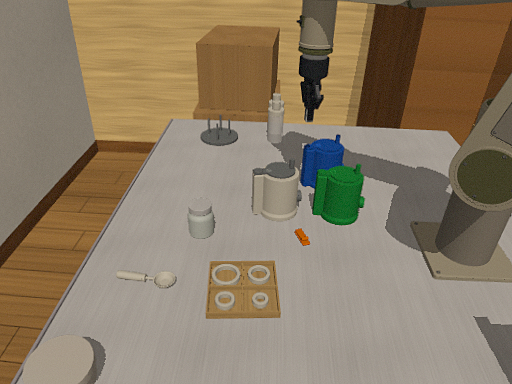

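The arm is above the work area with the fingers shut, and nothing has been disturbed. I'll move beside the peg on its +y side, still high.

Emit:
send_rows(offset=[[0, -3, -1.85], [0, -3, -1.85], [0, -3, -1.85], [0, 0, 0]], dr=[[0, 0, 0], [0, 0, 0], [0, 0, 0], [0, 0, 0]], grip=[0, 0, 0, 0])

```text
time: 1.95
tool_pos: [443.9, -118.5, 251.1]
tcp_rot: [-46.8, 90.0, 147.3]
ft_force: [0.2, 0.3, -0.5]
finger_gap: -0.0
```

```bash
python3 go.py 444.3 -115.2 148
python3 -c "
from h import *
a=shot('side','side2.png');b=shot('top','top2.png')
q=r.sense();print(proj(a,q['tool_pos']),proj(b,q['tool_pos']))
A=cv2.resize(cv2.imread('pics/side2.png')[80:230,230:350],(480,600));B=cv2.resize(cv2.imread('pics/top2.png')[170:270,270:350],(320,400));B=cv2.copyMakeBorder(B,0,200,0,0,0)
cv2.imwrite('pics/z4.png',np.hstack([A,B]))"
```

```text
t 1.95 p [ 443.9 -118.5  251.1] F [ 0.2  0.3 -0.5] gap -0.01882040157427812 yang -76.0 xax [-0.  0. -1.] j [-21. -15. 105.   0.  90.  55.]
tool-cm [10.31 -0.31 -0.12]
[[299.22488535 135.12215866]] [[309.87419304 227.64559307]]
```

View pics/z4.png

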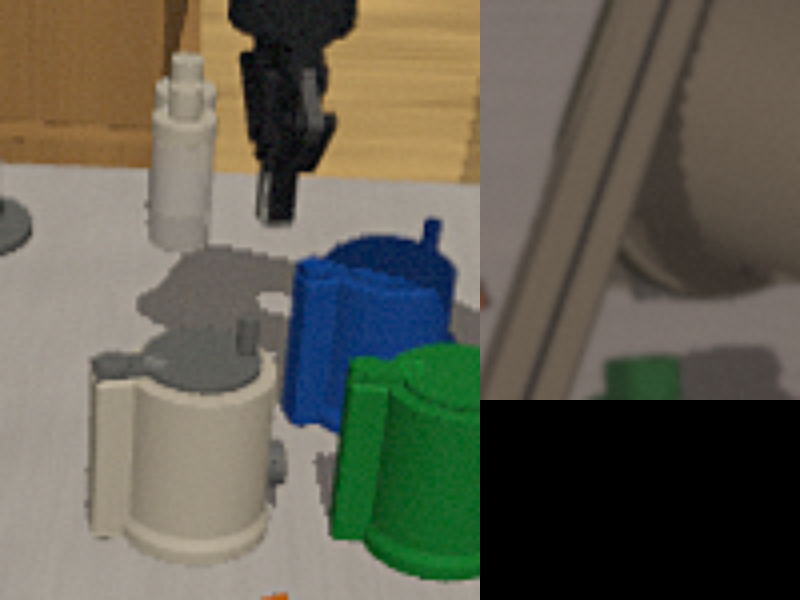

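The tip appears at crop (275,222), matching its projection at (277,220), so the calibration holds. I'll come down beside the peg.

Emit:
send_rows(offset=[[2.6, -0.3, -0.1], [2.6, 0, 0], [2.6, 0, 0], [2.5, 0, 0], [0, 0, 0]], dr=[[0, 0, 0], [0, 0, 0], [0, 0, 0], [0, 0, 0], [0, 0, 0]], grip=[0, 0, 0, 0, 0])

```text
time: 2.68
tool_pos: [442.1, -116.5, 146.1]
tcp_rot: [-30.1, 89.7, 163.7]
ft_force: [-0.0, -0.2, 0.7]
finger_gap: -0.3
```

```bash
python3 go.py 449.2 -134.2 148
python3 -c "
from h import *
a=shot('side','side3.png')
q=r.sense();print(proj(a,q['tool_pos']))
A=cv2.resize(cv2.imread('pics/side3.png')[100:220,230:350],(600,600),interpolation=cv2.INTER_CUBIC)
cv2.imwrite('pics/z5.png',A)"
```

```text
t 2.675 p [ 442.1 -116.5  146.1] F [-0.  -0.2  0.7] gap -0.27557844180272134 yang -76.1 xax [-0.004  0.001 -1.   ] j [-21. -12. 113.  -0.  79.  55.]
tool-cm [-0.19  1.88 -0.26]
[[296.23393472 171.27881628]]
```

View pics/z5.png

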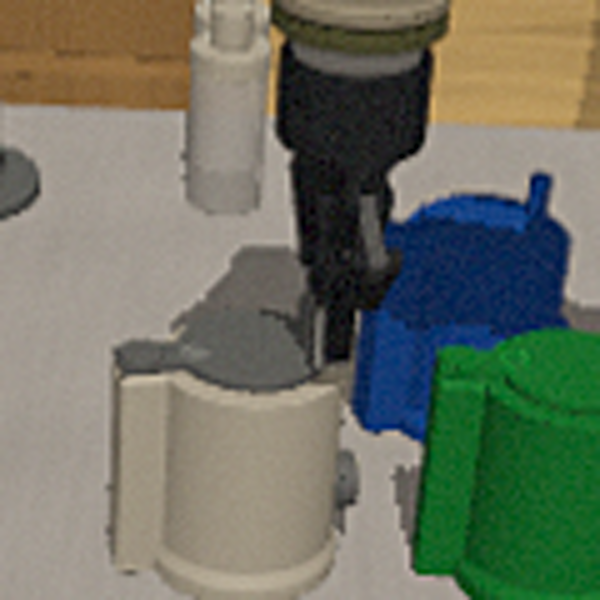

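The shut fingers stand just above the rim on the near side of the peg, clear of everything. I'll ease up to contact.

Emit:
send_rows(offset=[[0, 0.5, -0.1], [0, 0.5, -0.1], [0, 0.5, -0.1], [0, 0.4, 0], [0, 0, 0]], dr=[[0, 0, 0], [0, 0, 0], [0, 0, 0], [0, 0, 0], [0, 0, 0]], grip=[0, 0, 0, 0, 0])

```text
time: 3.35
tool_pos: [451.8, -133.6, 148.3]
tcp_rot: [-7.4, 90.0, -173.5]
ft_force: [-1.1, -0.2, 0.5]
finger_gap: -0.1
```

Emit:
send_rows(offset=[[0, 0.66, 0.12], [0, 0.66, 0.12], [0, 0.66, 0.12], [0, 0.66, 0.12], [0, 0.66, 0.12]], dr=[[-4, 0, 0], [-4, 0, 0], [-4, 0, 0], [-4, 0, 0], [-4, 0, 0]], grip=[0, 0, 0, 0, 0])

```text
time: 3.98
tool_pos: [458.4, -165.8, 148.2]
tcp_rot: [-100.8, 90.0, 113.3]
ft_force: [0.8, 0.9, 0.5]
finger_gap: -0.1
```

```bash
python3 go.py 
python3 -c "
from h import *
a=shot('side','side4.png')
A=cv2.resize(cv2.imread('pics/side4.png')[100:220,230:350],(600,600),interpolation=cv2.INTER_CUBIC)
cv2.imwrite('pics/z6.png',A)"
```

```text
t 3.975 p [ 458.4 -165.8  148.2] F [0.8 0.9 0.5] gap -0.09604507067139038 yang -55.9 xax [-0.     0.001 -1.   ] j [-26.  -7. 109.   0.  78.  30.]
```

View pics/z6.png

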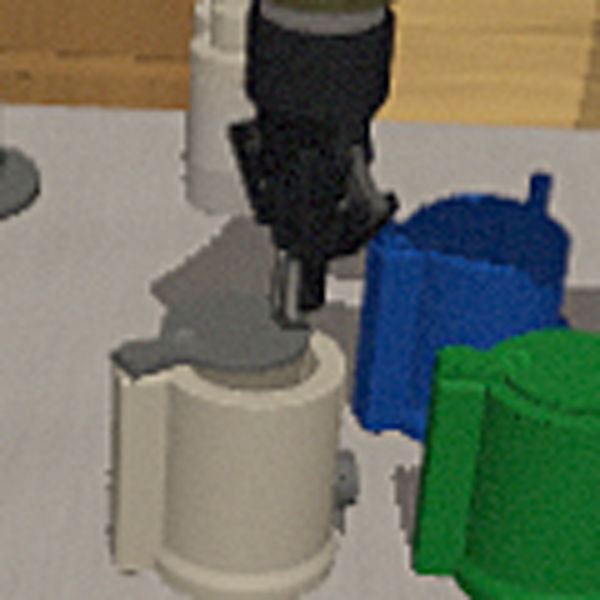

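The cover is swinging and the mouth is starting to show. I'll continue the arc.

Emit:
send_rows(offset=[[0, 0.66, 0.12], [0, 0.66, 0.12], [0, 0.66, 0.12], [0, 0.66, 0.12], [0, 0.66, 0.12]], dr=[[-4, 0, 0], [-4, 0, 0], [-4, 0, 0], [-4, 0, 0], [-4, 0, 0]], grip=[0, 0, 0, 0, 0])

```text
time: 4.65
tool_pos: [475.9, -194.1, 148.1]
tcp_rot: [-102.1, 90.0, 132.0]
ft_force: [-0.3, 1.2, 0.2]
finger_gap: 0.1
```

Emit:
send_rows(offset=[[0, 0.66, 0.12], [0, 0.66, 0.12], [0, 0.66, 0.12], [0, 0.66, 0.12], [0, 0.66, 0.12]], dr=[[-4, 0, 0], [-4, 0, 0], [-4, 0, 0], [-4, 0, 0], [-4, 0, 0]], grip=[0, 0, 0, 0, 0])

```text
time: 5.28
tool_pos: [502.1, -214.8, 148.0]
tcp_rot: [-110.4, 89.9, 143.7]
ft_force: [-0.6, 0.8, 0.0]
finger_gap: -0.1
```

```bash
python3 go.py 
python3 -c "
from h import *
a=shot('side','side5.png')
A=cv2.resize(cv2.imread('pics/side5.png')[100:220,230:350],(600,600),interpolation=cv2.INTER_CUBIC)
cv2.imwrite('pics/z7.png',A)"
```

```text
t 5.275 p [ 502.1 -214.8  148. ] F [-0.6  0.8  0. ] gap -0.11146029982257884 yang -15.9 xax [-0.001  0.001 -1.   ] j [-29.   2. 100.   0.  78. -13.]
```

View pics/z7.png

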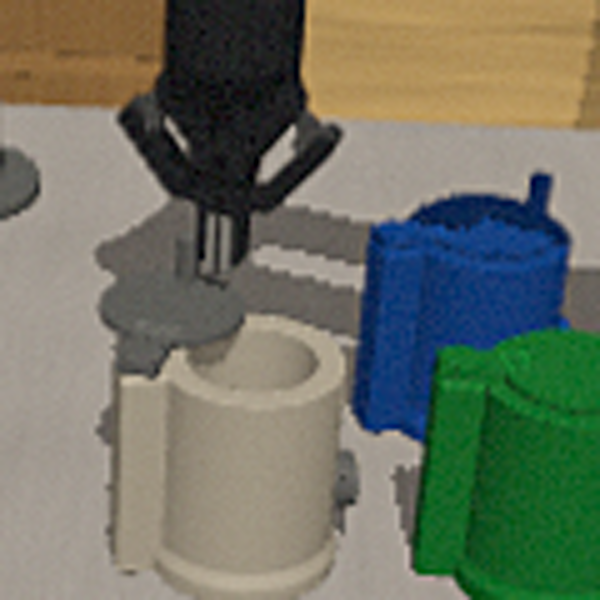

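Emit:
send_rows(offset=[[0, 0.66, 0.12], [0, 0.66, 0.12], [0, 0.66, 0.12], [0, 0.66, 0.12], [0, 0.66, 0.12]], dr=[[-4, 0, 0], [-4, 0, 0], [-4, 0, 0], [-4, 0, 0], [-4, 0, 0]], grip=[0, 0, 0, 0, 0])

```text
time: 5.95
tool_pos: [533.7, -225.3, 148.0]
tcp_rot: [-122.4, 89.9, 151.6]
ft_force: [-1.4, -0.6, -0.3]
finger_gap: 0.2
```

Emit:
send_rows(offset=[[0, 0.5, 0.09], [0, 0.5, 0.09], [0, 0.5, 0.09], [0, 0, 0]], dr=[[-3, 0, 0], [-3, 0, 0], [-3, 0, 0], [0, 0, 0]], grip=[0, 0, 0, 0])

```text
time: 6.45
tool_pos: [549.0, -226.2, 148.1]
tcp_rot: [-131.8, 90.0, 151.1]
ft_force: [0.3, -0.1, -0.9]
finger_gap: -0.2
```

```bash
python3 go.py 
python3 -c "
from h import *
a=shot('side','side6.png')
A=cv2.resize(cv2.imread('pics/side6.png')[100:220,230:350],(600,600),interpolation=cv2.INTER_CUBIC)
cv2.imwrite('pics/z8.png',A)"
```

```text
t 6.45 p [ 549.  -226.2  148.1] F [ 0.3 -0.1 -0.9] gap -0.16712413702431395 yang 12.9 xax [-0.  0. -1.] j [-27.  10.  92.   0.  79. -40.]
```

View pics/z8.png

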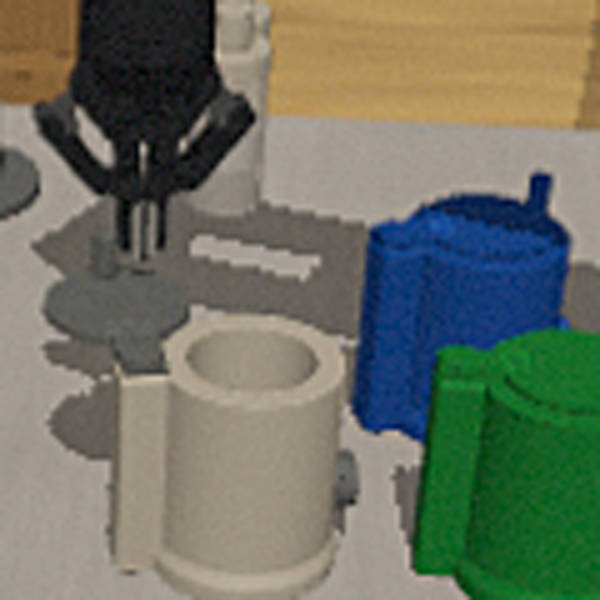

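```bash
python3 -c "
from h import *
a=load('side6.png')
p=onplane(a,[(230+103/5-.4,100+240/5-.4)],165)[0];print(p)
for pv in((545,-131.3),(546.4,-129.4)):
  d=p[:2]-pv;print(np.hypot(*d),np.degrees(np.arctan2(d[1],d[0]))%360)"
```

```text
[ 572.43668092 -210.00124587  165.        ]
83.34661097359285 289.2194808877293
84.70224075252132 287.90205200004533
```

The peg is at about 1.65 rad and the mouth is fully open. I'll back off, then rise.

Emit:
send_rows(offset=[[0, -1, 0], [0, -1, 0], [-2.5, 0, 0], [-4, 0, 0], [-4, 0, 0]], dr=[[0, 0, 0], [0, 0, 0], [0, 0, 0], [0, 0, 0], [0, 0, 0]], grip=[0, 0, 0, 0, 0])

```text
time: 7.12
tool_pos: [528.5, -231.1, 254.2]
tcp_rot: [-121.7, 90.0, 161.2]
ft_force: [1.2, -0.2, -0.2]
finger_gap: 0.3
```

```bash
python3 go.py 601 142 250
```

```text
t 7.125 p [ 528.5 -231.1  254.2] F [ 1.2 -0.2 -0.2] gap 0.285793606856997 yang 12.9 xax [-0.001  0.    -1.   ] j [-29.   3.  87.  -0.  89. -42.]
tool-cm [  0.43  15.41 -34.74]
```

Emit:
send_rows(offset=[[-0.3, 1.71, -3.86], [0, 1.71, -3.86], [0, 1.71, -3.86], [0, 1.71, -3.86], [0, 1.71, -3.86]], dr=[[0, 0, 0], [0, 0, 0], [0, 0, 0], [0, 0, 0], [0, 0, 0]], grip=[0, 0, 0, 0, 0])

```text
time: 7.75
tool_pos: [569.0, -22.9, 256.4]
tcp_rot: [51.8, 90.0, -25.3]
ft_force: [1.3, 1.0, 0.9]
finger_gap: -0.2
```

Emit:
send_rows(offset=[[0, 1.71, -3.86], [0, 1.71, -3.86], [0, 1.71, -3.86], [0, 1.71, -3.86], [0, 0, 0]], dr=[[0, 0, 0], [0, 0, 0], [0, 0, 0], [0, 0, 0], [0, 0, 0]], grip=[0, 0, 0, 0, 0])

```text
time: 8.38
tool_pos: [600.9, 144.3, 256.1]
tcp_rot: [-166.1, 90.0, 117.1]
ft_force: [-0.3, -1.2, -0.1]
finger_gap: 0.0
```

```bash
python3 go.py 601 142 100; python3 -c "
from h import *
a=shot('side','side7.png')"
```

```text
t 8.375 p [600.9 144.3 256.1] F [-0.3 -1.2 -0.1] gap 0.027791884133652644 yang 13.1 xax [-0.     0.001 -1.   ] j [ 9. 10. 80.  0. 90. -4.]
tool-cm [15.61 -0.04  0.24]
```

View pics/side7.png

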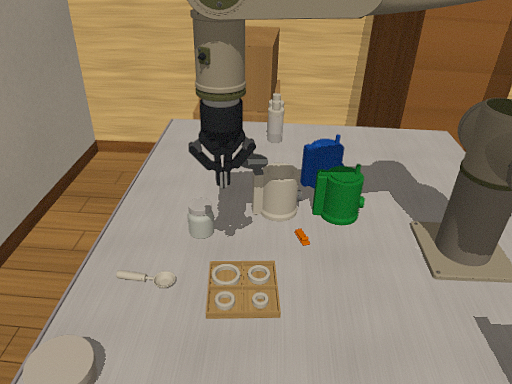

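High above the ring. I'll come straight down to about 25 mm over it, slowing at the end.

Emit:
send_rows(offset=[[4, 0, 0.2], [4.5, 0, 0], [4.5, 0, 0], [3, 0, 0], [0, 0, 0]], dr=[[0, 0, 0], [0, 0, 0], [0, 0, 0], [0, 0, 0], [0, 0, 0]], grip=[0, 0, 0, 0, 0])

```text
time: 9.05
tool_pos: [599.2, 138.1, 93.2]
tcp_rot: [-90.9, 89.6, -168.0]
ft_force: [-0.9, 0.1, -0.1]
finger_gap: 0.2
```

```bash
python3 go.py 601 142 43; python3 -c "
from h import *
a=shot('side','side8.png');q=r.sense();print(proj(a,q['tool_pos']))"
```

```text
t 9.05 p [599.2 138.1  93.2] F [-0.9  0.1 -0.1] gap 0.17589807312892647 yang 12.9 xax [-0.006 -0.001 -1.   ] j [ 8. 16. 90. -0. 74. -5.]
tool-cm [ 5.02  0.29 -0.33]
[[225.99589509 246.36444429]]
```

View pics/side8.png

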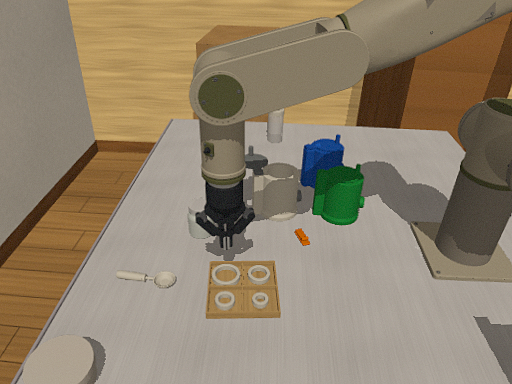

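Emit:
send_rows(offset=[[2, 0, -0.1], [1.5, 0, 0], [1, 0, 0], [0.5, 0, 0], [0, 0, 0]], dr=[[0, 0, 0], [0, 0, 0], [0, 0, 0], [0, 0, 0], [0, 0, 0]], grip=[0, 0, 0, 0, 0])

```text
time: 9.72
tool_pos: [601.4, 141.2, 45.9]
tcp_rot: [-90.4, 90.0, -167.4]
ft_force: [0.2, -0.5, 0.3]
finger_gap: -0.1
```

```bash
python3 go.py 601 142 43; python3 -c "
from h import *
a=shot('side','side9.png');b=shot('top','top9.png');q=r.sense();print(proj(a,q['tool_pos']),proj(b,q['tool_pos']))
A=cv2.resize(cv2.imread('pics/side9.png')[230:330,190:290],(500,500),interpolation=cv2.INTER_CUBIC)
cv2.imwrite('pics/z9.png',A)"; python3 go.py 601 142 43
```

```text
t 9.725 p [601.4 141.2  45.9] F [ 0.2 -0.5  0.3] gap -0.07235648984029705 yang 13.0 xax [-0.001 -0.    -1.   ] j [ 8. 19. 92. -0. 69. -5.]
tool-cm [ 0.29 -0.02 -0.09]
[[225.83669644 263.53491203]] [[196.69640844 176.51591099]]
t 9.825 p [602.  141.3  46.7] F [0.8 0.1 1.2] gap 0.10980031193213995 yang 13.0 xax [ 0.001  0.    -1.   ] j [ 8. 19. 92. -0. 69. -5.]
tool-cm [ 0.37 -0.08 -0.1 ]
```

View pics/z9.png

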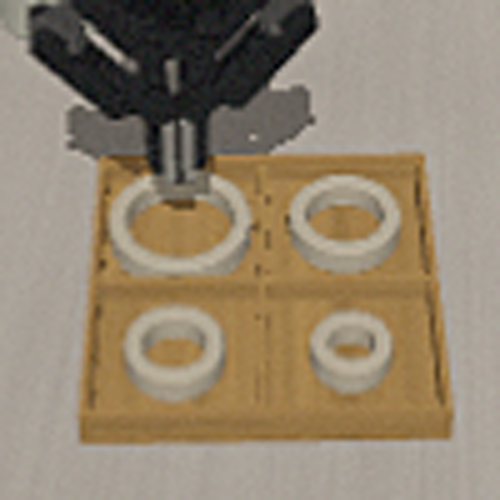

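The tips are right over the widest ring, about 28 mm up. Their projection at crop (179,167) lines up with ring centre column 180. I'll lower 3 mm and hold.

Emit:
send_rows(offset=[[0.3, 0, -0.05], [0, 0, 0], [0, 0, 0], [0, 0, 0], [0, 0, 0]], dr=[[0, 0, 0], [0, 0, 0], [0, 0, 0], [0, 0, 0], [0, 0, 0]], grip=[0, 0, 0, 0, 0])

```text
time: 10.45
tool_pos: [601.6, 141.6, 43.3]
tcp_rot: [102.8, 90.0, 25.8]
ft_force: [0.7, -0.4, -0.3]
finger_gap: 0.2
```

Emit:
send_rows(offset=[[0, 0, 0], [0, 0, 0], [0, 0, 0], [0, 0, 0], [0, 0, 0]], dr=[[0, 0, 0], [0, 0, 0], [0, 0, 0], [0, 0, 0], [0, 0, 0]], grip=[0, 0, 0, 0, 0])

```text
time: 11.08
tool_pos: [601.6, 141.6, 43.3]
tcp_rot: [59.8, 90.0, -17.2]
ft_force: [-0.0, 0.8, 0.1]
finger_gap: 0.3
```

Emit:
send_rows(offset=[[0, 0, 0], [0, 0, 0], [0, 0, 0], [0, 0, 0], [0, 0, 0]], dr=[[0, 0, 0], [0, 0, 0], [0, 0, 0], [0, 0, 0], [0, 0, 0]], grip=[0, 0, 0, 0, 0])

```text
time: 11.7
tool_pos: [601.6, 141.7, 43.3]
tcp_rot: [-122.7, 90.0, 160.3]
ft_force: [0.6, -0.6, 0.0]
finger_gap: 0.3
```

Emit:
send_rows(offset=[[0, 0, 0], [0, 0, 0], [0, 0, 0], [0, 0, 0], [0, 0, 0]], dr=[[0, 0, 0], [0, 0, 0], [0, 0, 0], [0, 0, 0], [0, 0, 0]], grip=[0, 0, 0, 0, 0])

```text
time: 12.32
tool_pos: [601.6, 141.7, 43.3]
tcp_rot: [-69.1, 90.0, -146.1]
ft_force: [0.3, 0.2, -0.5]
finger_gap: 0.3
```

Emit:
send_rows(offset=[[0, 0, 0], [0, 0, 0], [0, 0, 0], [0, 0, 0], [0, 0, 0]], dr=[[0, 0, 0], [0, 0, 0], [0, 0, 0], [0, 0, 0], [0, 0, 0]], grip=[0, 0, 0, 0, 0])

```text
time: 12.95
tool_pos: [601.6, 141.6, 43.3]
tcp_rot: [65.5, 90.0, -11.5]
ft_force: [-0.4, -0.5, 0.9]
finger_gap: 0.2
```

```bash
python3 go.py 483.5 -143 250; python3 -c "
from h import *
a=shot('top','top10.png')
q=r.sense();print(proj(a,q['tool_pos']))
"
```

```text
t 12.95 p [601.6 141.6  43.3] F [-0.4 -0.5  0.9] gap 0.18698197404280348 yang 13.0 xax [ 0. -0. -1.] j [ 8. 19. 92. -0. 69. -4.]
tool-cm [-20.67 -17.9   25.08]
[[196.74521111 176.98121844]]
```

View pics/top10.png

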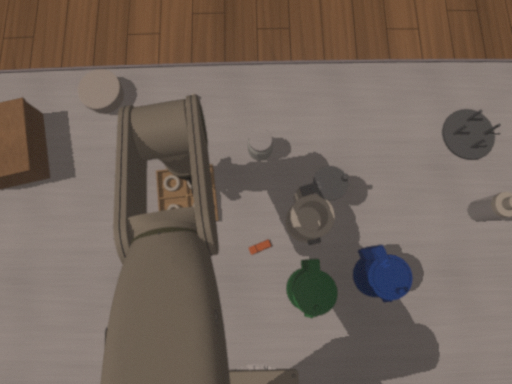

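The mouth at (313,217) is open in the top view, and the cover is off to the side at (331,183). I'll measure the mouth from this picture and the earlier side view while rising straight up.

Emit:
send_rows(offset=[[-3, 0, 0], [-4.5, 0, 0], [-4.5, 0, 0], [-4.5, 0, 0], [-4.2, 0, 0]], dr=[[0, 0, 0], [0, 0, 0], [0, 0, 0], [0, 0, 0], [0, 0, 0]], grip=[0, 0, 0, 0, 0])

```text
time: 13.62
tool_pos: [601.5, 141.6, 252.1]
tcp_rot: [85.7, 90.0, 8.7]
ft_force: [1.0, -0.6, 0.3]
finger_gap: -0.2
```

```bash
python3 go.py 483.5 -143 250; python3 -c "
from h import *
A=cv2.resize(cv2.imread('pics/top10.png')[160:250,275:365],(540,540),interpolation=cv2.INTER_CUBIC)
cv2.imwrite('pics/z10.png',np.clip(A*1.3,0,255).astype(np.uint8))
A=cv2.resize(cv2.imread('pics/side6.png')[150:200,240:310],(700,500),interpolation=cv2.INTER_CUBIC)
cv2.imwrite('pics/z11.png',A)
"
```

```text
t 13.625 p [601.5 141.6 252.1] F [ 1.  -0.6  0.3] gap -0.17479282695303724 yang 13.0 xax [ 0.001  0.    -1.   ] j [ 8. 10. 81.  0. 90. -4.]
tool-cm [  0.2  -17.9   25.08]
```

View pics/z10.png

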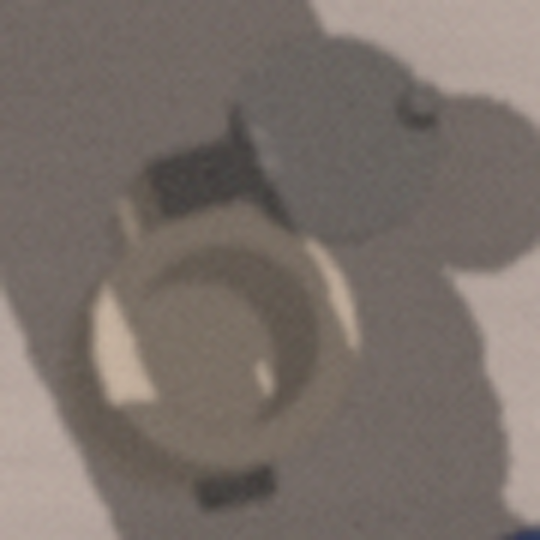

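View pics/z11.png

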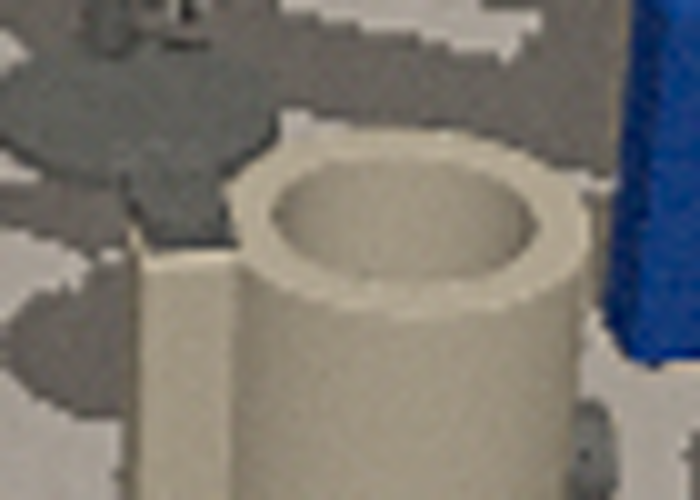

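```bash
python3 -c "
from h import *
def circ(P):
    A=np.c_[2*P[:,:2],np.ones(len(P))];x=np.linalg.lstsq(A,(P[:,:2]**2).sum(1),rcond=None)[0]
    return x[:2].round(1),np.sqrt(x[2]+x[0]**2+x[1]**2).round(1)
t=load('top10.png');s=load('side6.png')
T=lambda L:[(275+(x+.5)/6-.5,160+(y+.5)/6-.5) for x,y in L]
S=lambda L:[(240+(x+.5)/10-.5,150+(y+.5)/10-.5) for x,y in L]
print(circ(onplane(t,T([(92,335),(110,285),(115,405),(225,470),(300,450),(357,345),(325,260),(160,225)]),130)))
print('in s',circ(onplane(s,S([(270,215),(300,175),(400,155),(500,170),(540,220),(500,265),(400,283),(300,255)]),130)))
print('out s',circ(onplane(s,S([(230,200),(320,140),(420,128),(520,148),(592,215),(560,275),(420,313),(280,278)]),130)))
p=onplane(t,T([(417,98)]),165)[0];print('peg',p)
"
```

```text
(array([ 481.1, -144.5]), np.float64(51.3))
in s (array([ 485. , -144.6]), np.float64(36.4))
out s (array([ 483.5, -144.6]), np.float64(50.2))
peg [ 568.56002314 -217.58638529  165.        ]
```

Emit:
send_rows(offset=[[0, -2.56, 3.6], [0, -2.56, 3.6], [0, -2.56, 3.6], [0, -2.56, 3.6], [0, -2.56, 3.6]], dr=[[0, 0, 0], [0, 0, 0], [0, 0, 0], [0, 0, 0], [0, 0, 0]], grip=[0, 0, 0, 0, 0])

```text
time: 14.25
tool_pos: [516.6, -63.7, 250.4]
tcp_rot: [57.5, 90.0, -19.5]
ft_force: [0.7, -0.1, -0.4]
finger_gap: -0.1
```

Emit:
send_rows(offset=[[0, -2.56, 3.6], [0, -2.56, 3.6], [0, 0, 0], [0, 0, 0]], dr=[[0, 0, 0], [0, 0, 0], [0, 0, 0], [0, 0, 0]], grip=[0, 0, 0, 0])

```text
time: 14.75
tool_pos: [483.7, -143.9, 250.4]
tcp_rot: [124.1, 90.0, 47.1]
ft_force: [0.8, 0.5, -0.3]
finger_gap: -0.4
```

```bash
python3 go.py 483.5 -144.5 155
```

```text
t 14.75 p [ 483.7 -143.9  250.4] F [ 0.8  0.5 -0.3] gap -0.37950753406030374 yang 13.0 xax [ 0.  0. -1.] j [-22.  -8.  99.   0.  89. -35.]
tool-cm [ 9.54 -0.04  0.05]
```

Emit:
send_rows(offset=[[3, 0, 0], [3, 0, 0], [2, 0, 0], [1, 0, 0], [0.5, 0, 0]], dr=[[0, 0, 0], [0, 0, 0], [0, 0, 0], [0, 0, 0], [0, 0, 0]], grip=[0, 0, 0, 0, 0])

```text
time: 15.38
tool_pos: [483.9, -143.5, 155.1]
tcp_rot: [-173.9, 90.0, 109.2]
ft_force: [0.2, -0.1, -0.1]
finger_gap: -0.1
```

Emit:
send_rows(offset=[[0, 0, 0], [0, 0, 0], [0, 0, 0], [0, 0, 0], [0, 0, 0]], dr=[[0, 0, 0], [0, 0, 0], [0, 0, 0], [0, 0, 0], [0, 0, 0]], grip=[0, 0, 0, 0, 0])

```text
time: 16.0
tool_pos: [483.6, -144.3, 155.4]
tcp_rot: [52.9, 90.0, -24.1]
ft_force: [-0.3, -0.2, 0.1]
finger_gap: -0.2
```

```bash
python3 go.py 483.5 -144.5 155; python3 -c "
from h import *
a=shot('side','side12.png');q=r.sense();print(proj(a,q['tool_pos']))
A=cv2.resize(cv2.imread('pics/side12.png')[80:330,150:400],(600,600),interpolation=cv2.INTER_CUBIC)
cv2.imwrite('pics/z12.png',A)"
```

```text
t 16.0 p [ 483.6 -144.3  155.4] F [-0.3 -0.2  0.1] gap -0.20017451940921446 yang 13.0 xax [ 0. -0. -1.] j [-22.  -5. 106.  -0.  79. -35.]
tool-cm [ 0.04 -0.02  0.02]
[[281.21249091 163.09836682]]
```

View pics/z12.png

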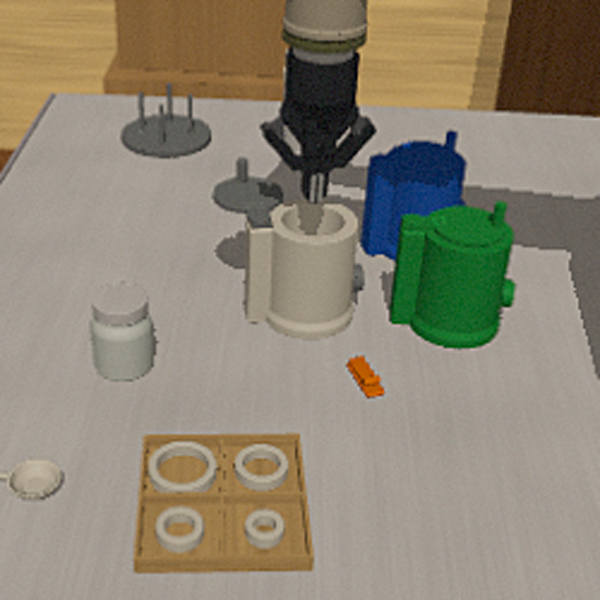

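The tips are centred over the open mouth at crop (315,200), about 25 mm above it. The cover is aside at (245,190) and everything else is undisturbed. I'll hold for over two seconds, then hand in.

Emit:
send_rows(offset=[[0, 0, 0], [0, 0, 0], [0, 0, 0], [0, 0, 0], [0, 0, 0]], dr=[[0, 0, 0], [0, 0, 0], [0, 0, 0], [0, 0, 0], [0, 0, 0]], grip=[0, 0, 0, 0, 0])

```text
time: 16.68
tool_pos: [483.6, -144.2, 155.3]
tcp_rot: [-137.4, 90.0, 145.6]
ft_force: [0.0, -0.4, 0.2]
finger_gap: 0.0
```

Emit:
send_rows(offset=[[0, 0, 0], [0, 0, 0], [0, 0, 0], [0, 0, 0], [0, 0, 0]], dr=[[0, 0, 0], [0, 0, 0], [0, 0, 0], [0, 0, 0], [0, 0, 0]], grip=[0, 0, 0, 0, 0])

```text
time: 17.3
tool_pos: [483.6, -144.2, 155.3]
tcp_rot: [107.5, 90.0, 30.5]
ft_force: [0.8, -0.1, -0.1]
finger_gap: 0.1
```

Emit:
send_rows(offset=[[0, 0, 0], [0, 0, 0], [0, 0, 0], [0, 0, 0], [0, 0, 0]], dr=[[0, 0, 0], [0, 0, 0], [0, 0, 0], [0, 0, 0], [0, 0, 0]], grip=[0, 0, 0, 0, 0])

```text
time: 17.92
tool_pos: [483.6, -144.2, 155.3]
tcp_rot: [58.7, 90.0, -18.3]
ft_force: [0.2, 0.3, 0.1]
finger_gap: 0.1
```

Emit:
send_rows(offset=[[0, 0, 0], [0, 0, 0], [0, 0, 0], [0, 0, 0], [0, 0, 0]], dr=[[0, 0, 0], [0, 0, 0], [0, 0, 0], [0, 0, 0], [0, 0, 0]], grip=[0, 0, 0, 0, 0])

```text
time: 18.55
tool_pos: [483.6, -144.2, 155.3]
tcp_rot: [-153.2, 90.0, 129.8]
ft_force: [0.0, 0.0, 1.2]
finger_gap: -0.1
```

```bash
python3 go.py; python3 -c "
from bench import workorder
print(workorder.hand_in())"
```

```text
t 18.55 p [ 483.6 -144.2  155.3] F [0.  0.  1.2] gap -0.0552565096556087 yang 13.0 xax [-0.  0. -1.] j [-22.  -5. 106.   0.  79. -35.]
the job is handed in; nothing more can be done
None
```

The job is done and handed in at 18.6 s. The cover is open, and I pointed at the widest ring and then at the warmer's mouth, where the arm finished still pointing.

- **Cover:** With closed fingers I pushed the white warmer's cover by its peg to about 1.65 rad. The force readings I took on the way stayed within about 1.5 N. Pictures from both cameras afterwards show the mouth fully uncovered.
- **Widest ring:** I pointed down from about 25 mm above the 66 mm ring for about 3 s, with the fingertips at (601.6, 141.6, 43.3).
- **Mouth:** I ended over the mouth at (483.6, -144.2, 155.3), about 25 mm above the rim, and held there for over 2 s. The force readings showed only noise. The last side picture shows the rings, jar, clip and spoon where they were.

**Disagreements between the cameras:** The two cameras differed by roughly 4 mm on the ring, 4 mm on the mouth, and 4–8 mm on the peg. I used values in between. The side view put the peg 83–85 mm from the pivot instead of the stated 94 mm, so the cover angle is good to only a few degrees.

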